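# Take the hold-down plate off the tube rack and lay it to drain

### The job

Take the aluminium hold-down plate off the tube rack: hold it by its black bar handle and lift it straight up, level, until it is clear of both dowels. Then lay it flat on the sloping white drain stand, long side along the lip, centred, with its lower edge against or close to the lip, and keep hold of it until it lies flat on the slope; then let go. Leave the other things on the bench where they stand.

Things in the scene. Friction and masses are not known exactly. Their poses are not given: they have to be found in the camera images.
- plate: Loose aluminium plate, 90 (its x) x 180 mm (its y), 0.35 kg, same after a half turn about z. Origin: centre of its underside, z up. Middle 8 mm thick with round windows; the outer 30 mm at each end is 16 mm thick with a 9.5 mm through hole at x = 0, y = +-75 mm. Starts fully down on the rack's dowels.
- plate_handle (a point): Middle of the plate's handle, 47 mm above the underside: a flat black bar 12 mm thick (plate x), 80 mm long (plate y), from 36 to 58 mm above the underside, on two 10 mm round posts at y = +-30 mm.
- rack: Stainless tube rack, 120 x 200 mm, fixed. Origin: centre of its foot on the bench; y along its length, z up. The plate's seat is 97 mm above the bench; two upright 8 mm dowels at x = 0, y = +-75 mm reach 132 mm, so the plate must rise 35 mm to come free. White tube caps under the plate reach 94 mm.
- deck: Sloping top of the white drain stand (fixed, foot 150 x 240 mm): a flat deck 130 mm (its x, +x up the slope) x 230 mm (its y, level). Origin: centre of its upper surface, 75 mm above the bench. z: surface normal, leaning 32 degrees from vertical towards the low edge, which is nearest the robot.
- lip (a point): Middle of the top inner edge of the lip along the deck's low edge: inner face at deck x = -60 mm, 14 mm high above the deck. The plate touches the lip when its origin is at deck x = -15 mm. When let go it may slide down to the lip.
- bottle: Bystander, loose: amber screw-cap bottle, 54 mm diameter, 120 mm tall. Origin: centre of its underside.
- beaker: Bystander, loose: glass beaker, 72 mm across, 90 mm tall. Origin: centre of its underside.
- jar: Bystander, loose: white screw jar, 60 mm diameter, 80 mm tall. Origin: centre of its underside.
- tipbox: Bystander, loose: grey open box with dividers, 80 x 120 x 50 mm. Origin: centre of its underside.
- dish: Bystander, loose: flat clear culture dish, 80 mm diameter, 16 mm tall. Origin: centre of its underside.
- flask: Bystander, loose: conical glass flask, 80 mm across its foot, 105 mm tall. Origin: centre of its underside.

How it is judged:
By the outcome, as a careful person would: the job done as asked, in the order asked, and still so for the second after the job is handed in, with the robot touching nothing.
It also fails if it takes over 51 s, if anything falls off the work surface, if the arm or the gripper's body presses on something with over 40 N, if the wrist force passes 120 N, or if a joint passes its speed limit or range.

### The arm

A 6-joint arm with a two-finger parallel gripper is mounted at the origin on the work surface. World frame = base frame: x ahead of the robot, y to its left, z up, the work surface at z = 0. Lengths are in mm, angles in rad, forces in N, time in s.
With the tool pointing down it reaches from about 300 to 850 mm from the base axis. Payload 4.2 kg.
Tool frame: the origin (TCP) lies at the very end of the fingers, on their centre line; the grasp point (between the pads) lies robot.pinch_z behind it (robot.pinch_z is the distance from the TCP to the grasp point, in mm); z points along the fingers, y is the direction in which the jaws open and shut (so a half turn about z gives the same grasp; the last joint's range is limited). The gripper opens to 91 mm and grips with 3 to 60 N. Pads are 32 mm wide; open, the fingers measure 118 mm over their backs; the gripper's body (76 mm by 178 mm) begins 60 mm behind the grasp point.
Start: joints at [-1.276, 0.32, 1.565, -0, 1.257, -0.02], TCP at [178.038, -546.759, 213.976] pointing down, gripper open.
Joint ranges: [-3.11, 3.11], [-0.84, 2.01], [0.21, 2.61], [-1.34, 4.49], [0.05, 2.63], [-2.56, 2.56]. Speed limits (rad/s): [2.57, 2.57, 3.14, 3.14, 3.14, 3.14].

### API

Orientations are given as a unit quaternion [x, y, z, w].
In Python, from station import robot, solver, optics gives the robot as it stands. The module is installed in compiled form; this text tells all that it offers. Calls block until the motion is done:
- robot.move_ptp(position, orientation): joint-space move of the TCP to a pose.
- robot.movel(position, rate=150, frame=None): straight line of the TCP; frame=None keeps the orientation; rate is the mean speed in mm/s.
- robot.move_j(angles): joint-space move.
- robot.command_gripper(opening, effort=None): finger opening in mm; effort is the grip in N (None keeps the last); returns when the fingers have stopped.
- robot.hold(seconds).
- solver.ik(position, orientation): joint angles nearest the present ones, or None.
- optics.get_image(name): name is "scene" or "top" or "wrist"; returns a dict with "image" (384x512x3 uint8, red, green, blue), "z_map" (384x512 float32, mm along the optical axis (not along the pixel's ray), 0 where there is no reading), "vertical_fov" (degrees; the focal length in pixels is half the picture's height over the tangent of half this angle, whatever the lens; pixels are square), "cx", "cy" (the principal point, pixels), "origin" and "attitude" of the camera in the world; the wrist camera has in their place "T_tool_cam" (4x4, takes a point from camera to tool coordinates, whose origin is the TCP and whose axes are the flange's). Camera axes: x right, y down, z forward; pixel columns grow to the right and rows downward; lengths in mm; the calibration is good to about 2 mm. A picture is of the moment at which its call begins: read the wrist's pose just before it.
A pose or a line that the arm cannot do raises robot.Unreachable and nothing moves.
- robot.hand_in(): hands the job in, once; it reports no verdict.
Readings, each from a call of its own:
- robot.read_time(): time.
- robot.read_joint_pos(): joint angles.
- robot.read_qvel(): joint speeds.
- robot.read_effort(): joint torques, N m.
- robot.read_tool_pos(): TCP position.
- robot.read_eef_rot(): TCP orientation.
- robot.read_contact_force(): force on the tool from outside, world axes, zero at the start.
- robot.read_moment(): the same for the moment, N m.
- robot.read_finger_gap(): finger opening in mm.
Only numpy, scipy, OpenCV 4.12 (cv2) and the standard library are available. Lean on these libraries where they do the work, as an engineer would, in place of code of your own. Each camera call takes 0.05 s, during which the arm holds its last target.

## Working session

There is one attempt and no reset: what is moved stays moved. The work goes in short steps, each a Python script; the robot and the scene stay as the last script left them, time stands still between calls to the robot, and variables do not carry over. Pictures are saved under pics/ and viewed, and the job is handed in when it is done.

```bash
mkdir -p pics; cat > h.py <<'E'
import numpy as np, cv2
from station import robot, solver, optics
from scipy.spatial.transform import Rotation as R
def save(n,out,scale=1):
    d=optics.get_image(n); im=d["image"][:,:,::-1]
    cv2.imwrite(f"pics/{out}.png",im); np.savez(f"pics/{out}.npz",**d); return d
def rot(a):
    a=np.array(a,float)
    return a if a.shape==(3,3) else R.from_quat(a).as_matrix()
def cloud(d,T=None):
    z=d["z_map"]; h,w=z.shape; f=h/2/np.tan(np.radians(d["vertical_fov"])/2)
    u,v=np.meshgrid(np.arange(w),np.arange(h))
    P=np.stack([(u-d["cx"])/f*z,(v-d["cy"])/f*z,z],-1)
    if T is None: return P@rot(d["attitude"]).T+np.array(d["origin"])
    return P@T[:3,:3].T+T[:3,3]
E
python3 - <<'E'
from h import *
for n in ["scene","top","wrist"]:
    d=save(n,n+"0"); print(n,{k:v for k,v in d.items() if k not in("image","z_map")})
print(robot.pinch_z,robot.read_time(),robot.read_eef_rot())
E
```

```text
scene {'vertical_fov': 50.16382037835339, 'cx': 257.75362622534254, 'cy': 187.9644418057637, 'origin': array([1425.60110239, -193.43805219,  715.53644664]), 'attitude': array([ 0.72067469,  0.50203915, -0.28429735, -0.38439524])}
top {'vertical_fov': 45.05031547851205, 'cx': 253.0298869688672, 'cy': 188.3913969999361, 'origin': array([ 424.25581415,   94.88630054, 1276.65998024]), 'attitude': array([-0.69862006,  0.71300771, -0.03324016,  0.0494481 ])}
wrist {'vertical_fov': 65.0596351519137, 'cx': 250.93849850556208, 'cy': 188.8158613523774, 'T_tool_cam': array([[ 7.60810762e-05, -9.70309027e-01, -2.41868533e-01,
         6.77694223e+01],
       [ 9.99999923e-01,  1.66726061e-04, -3.54302939e-04,
         7.41876303e-01],
       [ 3.84109128e-04, -2.41868487e-01,  9.70308965e-01,
        -1.71346729e+02],
       [ 0.00000000e+00,  0.00000000e+00,  0.00000000e+00,
         1.00000000e+00]])}
18.8 0.15 [ 9.87638959e-01  1.56744433e-01 -1.08452142e-04 -6.77079739e-04]
```

View pics/scene0.png

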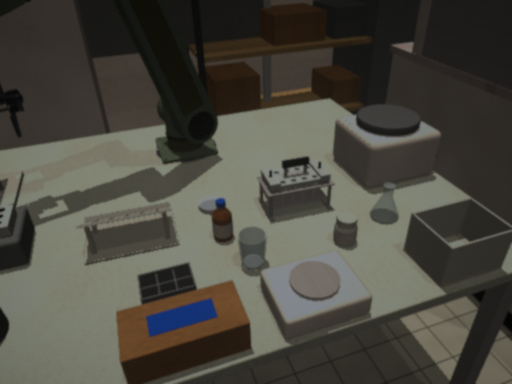

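View pics/top0.png

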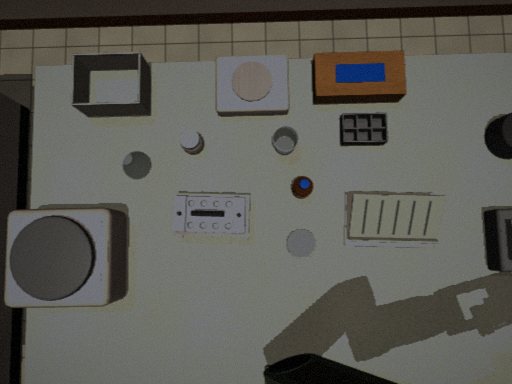

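View pics/wrist0.png

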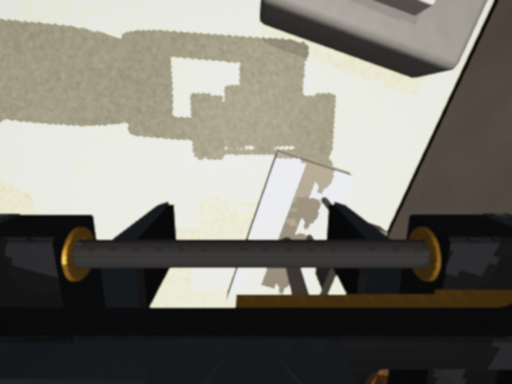

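The scene view shows the plate and its black handle on the rack at about (295,172), and the white deck at about (130,230). In the top view the handle is at (208,213), the dowel holes at (180,213) and (239,215), and the deck spans (348–440, 193–245). Next I'll measure from the depth maps.

```bash
python3 - <<'E'
import numpy as np
from h import cloud
import cv2
for n in ["top0","scene0"]:
    d=dict(np.load(f"pics/{n}.npz")); C=cloud(d); im=d["image"].astype(int); g=im.sum(2)
    print(n,"bench med z", np.median(C[...,2][(d["z_map"]>0)&(abs(C[...,2])<20)]), "noread",(d["z_map"]==0).mean())
    x,y,z=C[...,0],C[...,1],C[...,2]
    if n=="top0":
        for p in [(213,208),(213,195),(213,222),(225,210),(200,210),(213,185),(214,180),(214,245),(220,392),(200,392),(240,392),(243,392)]:
            print(p,C[p].round(1),im[p])
    # plate region
    s=np.s_[180:250,160:265] if n=="top0" else np.s_[150:220,250:340]
    Z=z[s]; 
    def rect(m,l):
        P=C[s][m][:,:2].astype(np.float32)
        if len(P)<10: print(l,len(P));return
        print(l,len(P),cv2.minAreaRect(P),"z",np.percentile(C[s][m][:,2],[5,50,95]).round(1))
    rect((Z>98)&(Z<120),"plate"); rect((Z>135)&(Z<165)," handle"); rect((g[s]<110)&(Z>125),"darkhandle")
    s=np.s_[180:255,335:450] if n=="top0" else np.s_[200:265,70:185]
    P=C[s].reshape(-1,3); P=P[(P[:,2]>45)&(P[:,2]<115)]
    c=P.mean(0)
    for k in range(10):
        c=P.mean(0) if k==0 else Q.mean(0)
        Q0=P if k==0 else Q
        nrm=np.linalg.svd(Q0-c,full_matrices=False)[2][2]; nrm*=np.sign(nrm[2])
        r=(P-c)@nrm; Q=P[abs(r)<max(3,12-2*k)]
    print("deck",len(P),len(Q),c.round(1),nrm.round(4),"tilt",np.degrees(np.arccos(nrm[2])),"az",np.degrees(np.arctan2(-nrm[1],-nrm[0])),"z rng",np.percentile(Q[:,2],[0,1,50,99,100]))
    ux=np.array([0,0,1.])-nrm[2]*nrm; ux/=np.linalg.norm(ux); uy=np.cross(nrm,ux)
    a=(Q-c)@ux; b=(Q-c)@uy
    print("ext x",np.percentile(a,[0,.5,99.5,100]).round(1),"y",np.percentile(b,[0,.5,99.5,100]).round(1))
    mid=c+ux*(np.percentile(a,.2)+np.percentile(a,99.8))/2+uy*(np.percentile(b,.2)+np.percentile(b,99.8))/2
    print("mid",mid.round(1), "ux",ux.round(3),"uy",uy.round(3))
E
```

```text
top0 bench med z -0.0161563313483839 noread 0.004114786783854167
(213, 208) [498.6 230.1 153.9] [23 20 21]
(213, 195) [499.3 262.  153. ] [24 25 24]
(213, 222) [497.8 195.9 155.2] [20 18 14]
(225, 210) [471.3 231.1 105.5] [118 122 128]
(200, 210) [534.5 230.2 108.8] [121 123 130]
(213, 185) [502.4 292.9 115. ] [ 95  97 102]
(214, 180) [499.6 304.  123.5] [36 36 34]
(214, 245) [497.1 141.9 109.1] [99 96 94]
(220, 392) [ 476.3 -236.7   69.5] [117 120 104]
(200, 392) [ 525.8 -231.6   97.7] [114 117 103]
(240, 392) [ 424.9 -238.4   53. ] [89 89 80]
(243, 392) [ 416.9 -250.4    7.2] [116 119 120]
plate 2144 ((499.0036315917969, 232.120361328125), (180.53750610351562, 90.38719940185547), 87.35044860839844) z [101.5 106.9 115.7]
 handle 177 ((498.4807434082031, 231.86546325683594), (79.75894165039062, 12.032879829406738), 87.76166534423828) z [142.9 154.7 158.2]
darkhandle 163 ((498.606201171875, 231.70477294921875), (151.80255126953125, 10.375935554504395), 88.89618682861328) z [132.9 154.8 158.2]
deck 4154 3224 [ 488.5 -246.4   78.4] [-0.5261  0.0237  0.8501] tilt 31.778142308539415 az -2
[... 325 characters left out ...]
, 232.75186157226562), (181.2926025390625, 96.9746322631836), 88.55734252929688) z [100.3 105.9 114.5]
 handle 214 ((499.8872985839844, 231.9593048095703), (78.98900604248047, 17.609127044677734), 82.61799621582031) z [136.4 148.  156.3]
darkhandle 155 ((503.4234619140625, 231.39358520507812), (74.16131591796875, 9.637447357177734), 87.14173889160156) z [136.2 145.5 154.7]
deck 957 512 [ 491.7 -248.2   83.4] [-0.4607  0.0208  0.8873] tilt 27.462433445193803 az -2.5829657190606303 z rng [ 45.38820253  46.15144038  97.7500641  110.7759631  111.73962   ]
ext x [-79.  -78.4  57.1  57.6] y [-111.  -110.4  116.   116.9]
mid [ 482.4 -244.7   78.5] ux [ 0.886 -0.04   0.461] uy [ 0.045  0.999 -0.   ]
```

```bash
python3 - <<'E'
import cv2
a=cv2.imread("pics/top0.png")[180:255,160:450]; cv2.imwrite("pics/top0c.png",cv2.resize(a,None,fx=2.7,fy=2.7,interpolation=2)[:, :])
b=cv2.imread("pics/scene0.png")[140:270,60:350]; cv2.imwrite("pics/scene0c.png",cv2.resize(b,None,fx=2.7,fy=2.7,interpolation=2))
E
```

```text
(no output)
```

View pics/scene0c.png

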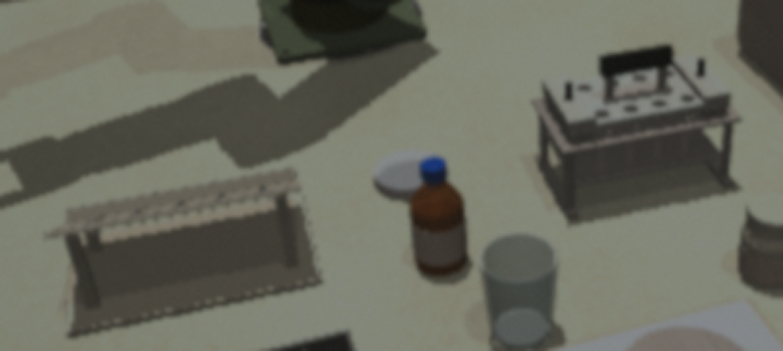

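View pics/top0c.png

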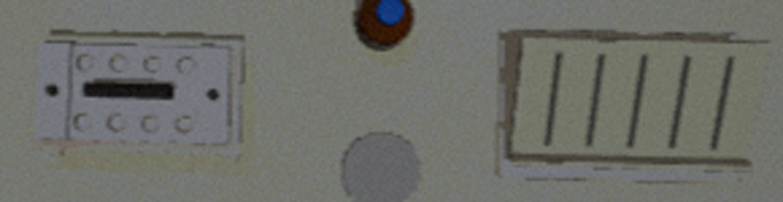

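```bash
cat >> h.py <<'E'
def frame(px,n,s=1):
    """tool quaternion: z=-n, jaws along s*px"""
    n=np.array(n,float)/np.linalg.norm(n); y=np.array(px,float)-np.dot(px,n)*n; y=s*y/np.linalg.norm(y); z=-n
    return R.from_matrix(np.stack([np.cross(y,z),y,z],1)).as_quat()
def yawx(deg): a=np.radians(deg); return np.array([np.cos(a),np.sin(a),0])
def wcloud(out):
    p=np.array(robot.read_tool_pos()); q=robot.read_eef_rot()
    d=save("wrist",out); T=np.eye(4); T[:3,:3]=rot(q); T[:3,3]=p
    np.save(f"pics/{out}_T.npy",T@d["T_tool_cam"]); return d,T@d["T_tool_cam"]
E
python3 - <<'E'
from h import *
yaw=-2.6; px=yawx(yaw); t=np.radians(32)
n=-np.sin(t)*px+np.array([0,0,np.cos(t)]); ux=np.cos(t)*px+np.array([0,0,np.sin(t)])
C=np.array([484.5,-245,75.5])
for s in(1,-1):
    for p,q in [((499,232,125),frame(px,[0,0,1],s)),((499,232,300),frame(px,[0,0,1],s)),(C-13*ux+28*n,frame(ux,n,s)),(C-13*ux+128*n,frame(ux,n,s)),((480,-245,330),frame(px,[0,0,1],s))]:
        j=solver.ik(list(p),list(q)); print(s,np.round(p),None if j is None else np.round(j,2))
E
```

```text
1 [499 232 125] [ 0.41  0.35  1.75 -0.    1.03  0.46]
1 [499 232 300] [ 0.41  0.24  1.46 -0.    1.44  0.46]
1 [ 459. -244.   92.] [-0.73  0.21  2.25  1.01  0.41 -1.58]
1 [ 406. -241.  177.] [-0.83  0.01  2.2   0.69  0.63 -1.29]
1 [ 480 -245  330] [-0.49  0.21  1.43 -0.    1.5  -0.45]
-1 [499 232 125] None
-1 [499 232 300] None
-1 [ 459. -244.   92.] [-0.73  0.21  2.25  1.01  0.41  1.56]
-1 [ 406. -241.  177.] [-0.83  0.01  2.2   0.69  0.63  1.85]
-1 [ 480 -245  330] None
```

```bash
python3 - <<'E'
from h import *
q=list(frame(yawx(-2.6),[0,0,1]))
robot.move_ptp([480,-320,330],q); wcloud("wd1")
robot.move_ptp([495,160,330],q); wcloud("wr1")
robot.movel([495,205,300]); wcloud("wr2")
print(robot.read_time())
E
```

```text
4.025
```

View pics/wd1.png

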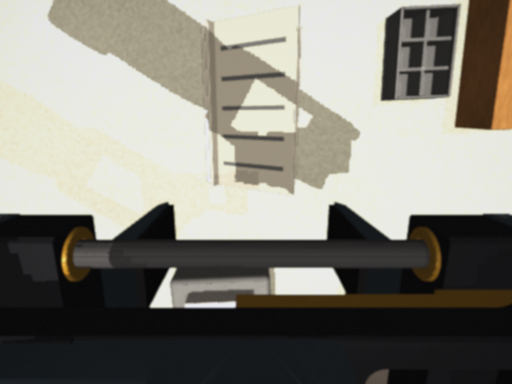

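View pics/wr1.png

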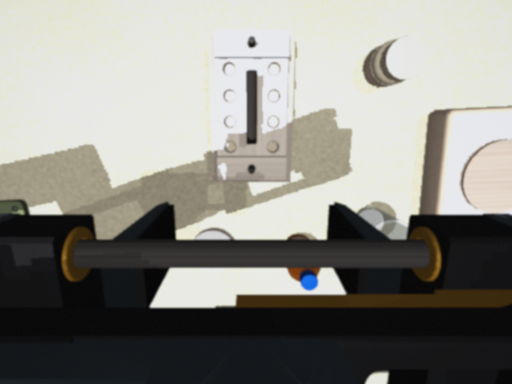

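View pics/wr2.png

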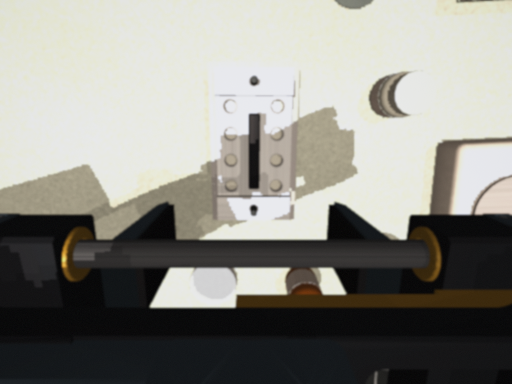

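Wrist views: the deck, with its lip on the left, spans (208–300, 8–190). The handle bar spans (252, 72–143) in wr1 and (254, 114–188) in wr2. I'll fit these numerically.

```bash
python3 - <<'E'
import numpy as np, cv2
from h import cloud
def yawfit(P):
    c=P.mean(0); v=np.linalg.svd(P[:,:2]-c[:2],full_matrices=False)[2][0]; v*=np.sign(v[1]); return -np.degrees(np.arctan2(v[0],v[1]))
for n in["wr1","wr2"]:
    d=dict(np.load(f"pics/{n}.npz")); T=np.load(f"pics/{n}_T.npy"); C=cloud(d,T); C[205:]=np.nan
    near=(abs(C[...,0]-499)<70)&(abs(C[...,1]-232)<120)
    m=near&(C[...,2]>148)&(C[...,2]<162); P=C[m].astype(np.float32)
    r=cv2.minAreaRect(P[:,:2]); print(n,"handle",len(P),r,"ztop",np.median(P[:,2]).round(1),"yaw",yawfit(P))
    m=near&(C[...,2]>98)&(C[...,2]<120); P=C[m].astype(np.float32); print(" plate",len(P),cv2.minAreaRect(P[:,:2]),np.percentile(P[:,2],[5,25,50,75,95]).round(1))
# triangulate dark handle centroid between wr1,wr2
rays=[]
for n,(r0,r1) in {"wr1":(66,150),"wr2":(106,194)}.items():
    d=dict(np.load(f"pics/{n}.npz")); T=np.load(f"pics/{n}_T.npy"); im=d["image"].astype(int).sum(2)
    m=np.zeros(im.shape,bool); m[r0:r1,240:268]=im[r0:r1,240:268]<110
    v,u=np.nonzero(m); uc,vc=(np.percentile(u,3)+np.percentile(u,97))/2,(v.min()+v.max())/2
    f=192/np.tan(np.radians(d["vertical_fov"])/2); ray=T[:3,:3]@np.array([(uc-d["cx"])/f,(vc-d["cy"])/f,1]); rays.append((T[:3,3],ray/np.linalg.norm(ray))); print(n,uc,vc,len(u))
A=sum(np.eye(3)-np.outer(r,r) for o,r in rays); b=sum((np.eye(3)-np.outer(r,r))@o for o,r in rays); print("tri",np.linalg.solve(A,b))
# deck
for n in["wd1","top0"]:
    d=dict(np.load(f"pics/{n}.npz")); T=np.load(f"pics/{n}_T.npy") if n=="wd1" else None; C=cloud(d,T).astype(float)
    if T is not None: C[205:]=np.nan
    m=(abs(C[...,0]-485)<90)&(abs(C[...,1]+245)<140)&(C[...,2]>30)&(C[...,2]<120); P=C[m]
    core=P[(abs(P[:,0]-490)<45)&(abs(P[:,1]+245)<100)]
    Q=core
    for k in range(8):
        c=Q.mean(0); nn=np.linalg.svd(Q-c,full_matrices=False)[2][2]; nn*=np.sign(nn[2]); r=(core-c)@nn; Q=core[abs(r)<max(2.5,10-2*k)]
    ux=np.array([0,0,1])-nn[2]*nn; ux/=np.linalg.norm(ux); uy=np.cross(nn,ux)
    L=np.stack([(P-c)@ux,(P-c)@uy,(P-c)@nn],1)
    print(n,"n",nn.round(4),"tilt",np.degrees(np.arccos(nn[2])).round(2),"yaw from n",np.degrees(np.arctan2(-nn[1],-nn[0])).round(2),"rms",(Q-c).dot(nn).std().round(2))
    S=L[abs(L[:,2])<4]; print(" extent x",np.percentile(S[:,0],[0,.3,99.7,100]).round(1),"y",np.percentile(S[:,1],[0,.3,99.7,100]).round(1))
    r=cv2.minAreaRect(S[:,:2].astype(np.float32)); print(" rect",r)
    lip=L[(L[:,0]<-40)&(L[:,2]>7)&(L[:,2]<22)]; print(" lip",len(lip), np.percentile(lip,[2,50,98],axis=0).round(1).tolist())
    up=[ (lambda s: s.max() if len(s) else None)(S[abs(S[:,1]-y)<6][:,0]) for y in range(-100,101,40)]; print(" up edge",np.round(up,1))
    c0=c+ux*(np.percentile(S[:,0],99.7)-65)+uy*(np.percentile(S[:,1],[.3,99.7]).mean()); print(" origin from upper edge",c0.round(1),"c",c.round(1),"ux",ux.round(3))
    print(" plane z at (485,-245):",c[2]-(nn[0]*(485-c[0])+nn[1]*(-245-c[1]))/nn[2])
E
```

```text
Traceback (most recent call last):
cv2.error: OpenCV(4.12.0) /io/opencv/modules/imgproc/src/convhull.cpp:143: error: (-215:Assertion failed) total >= 0 && (depth == CV_32F || depth == CV_32S) in function 'convexHull'
```

```bash
cat > fit.py <<'E'
import numpy as np, cv2
from h import cloud
mar=lambda P: cv2.minAreaRect(np.ascontiguousarray(P,dtype=np.float32))
def yawfit(P):
    c=P.mean(0); v=np.linalg.svd(P[:,:2]-c[:2],full_matrices=False)[2][0]; v*=np.sign(v[1]); return -np.degrees(np.arctan2(v[0],v[1]))
for n in["wr1","wr2"]:
    d=dict(np.load(f"pics/{n}.npz")); T=np.load(f"pics/{n}_T.npy"); C=cloud(d,T); C[205:]=np.nan
    print(n,T[:3,3].round(1),C[100,252].round(1),C[50,100].round(1))
    near=(abs(C[...,0]-499)<70)&(abs(C[...,1]-232)<120)
    m=near&(C[...,2]>148)&(C[...,2]<162); P=C[m]
    if len(P): print(n,"handle",len(P),mar(P[:,:2]),"ztop",np.median(P[:,2]).round(1),"yaw",yawfit(P))
    m=near&(C[...,2]>98)&(C[...,2]<120); P=C[m]
    if len(P): print(" plate",len(P),mar(P[:,:2]),np.percentile(P[:,2],[5,25,50,75,95]).round(1))
rays=[]
for n,(r0,r1) in {"wr1":(66,150),"wr2":(106,194)}.items():
    d=dict(np.load(f"pics/{n}.npz")); T=np.load(f"pics/{n}_T.npy"); im=d["image"].astype(int).sum(2)
    m=np.zeros(im.shape,bool); m[r0:r1,240:268]=im[r0:r1,240:268]<110
    v,u=np.nonzero(m); uc,vc=(np.percentile(u,3)+np.percentile(u,97))/2,(v.min()+v.max())/2
    f=192/np.tan(np.radians(d["vertical_fov"])/2); ray=T[:3,:3]@np.array([(uc-d["cx"])/f,(vc-d["cy"])/f,1]); rays.append((T[:3,3],ray/np.linalg.norm(ray))); print(n,uc,vc,len(u))
A=sum(np.eye(3)-np.outer(r,r) for o,r in rays); b=sum((np.eye(3)-np.outer(r,r))@o for o,r in rays); print("tri",np.linalg.solve(A,b))
for n in["wd1","top0"]:
    d=dict(np.load(f"pics/{n}.npz")); T=np.load(f"pics/{n}_T.npy") if n=="wd1" else None; C=cloud(d,T).astype(float)
    if T is not None: C[205:]=np.nan
    m=(abs(C[...,0]-485)<90)&(abs(C[...,1]+245)<140)&(C[...,2]>30)&(C[...,2]<120); P=C[m]
    core=P[(abs(P[:,0]-490)<45)&(abs(P[:,1]+245)<100)]
    Q=core
    for k in range(8):
        c=Q.mean(0); nn=np.linalg.svd(Q-c,full_matrices=False)[2][2]; nn*=np.sign(nn[2]); r=(core-c)@nn; Q=core[abs(r)<max(2.5,10-2*k)]
    ux=np.array([0,0,1])-nn[2]*nn; ux/=np.linalg.norm(ux); uy=np.cross(nn,ux)
    L=np.stack([(P-c)@ux,(P-c)@uy,(P-c)@nn],1)
    print(n,"n",nn.round(4),"tilt",np.degrees(np.arccos(nn[2])).round(2),"yaw from n",np.degrees(np.arctan2(-nn[1],-nn[0])).round(2),"rms",(Q-c).dot(nn).std().round(2))
    S=L[abs(L[:,2])<4]; print(" extent x",np.percentile(S[:,0],[0,.3,99.7,100]).round(1),"y",np.percentile(S[:,1],[0,.3,99.7,100]).round(1))
    print(" rect",mar(S[:,:2]))
    lip=L[(L[:,0]<-40)&(L[:,2]>7)&(L[:,2]<22)]
    if len(lip): print(" lip",len(lip), np.percentile(lip,[2,50,98],axis=0).round(1).tolist())
    up=[ (lambda s: s.max() if len(s) else np.nan)(S[abs(S[:,1]-y)<6][:,0]) for y in range(-100,101,40)]; print(" up edge",np.round(up,1))
    c0=c+ux*(np.percentile(S[:,0],99.7)-65)+uy*(np.percentile(S[:,1],[.3,99.7]).mean()); print(" origin from upper edge",c0.round(1),"c",c.round(1),"ux",ux.round(3))
    print(" plane z at (485,-245):",c[2]-(nn[0]*(485-c[0])+nn[1]*(-245-c[1]))/nn[2])
E
python3 fit.py
```

```text
wr1 [498.6 226.3 501.3] [500.6 240.9 155.9] [270.9 332.3  -0.5]
wr1 handle 806 ((498.9754333496094, 233.0042724609375), (78.63847351074219, 11.463129997253418), 87.52635955810547) ztop 155.2 yaw -2.6445286675746336
 plate 8975 ((498.79052734375, 233.56552124023438), (179.27976989746094, 90.34165954589844), 87.38613891601562) [104.3 105.3 106.2 113.2 114.4]
wr2 [498.3 272.  471.2] [500.2 287.2 106.4] [284.5 370.7   0.8]
wr2 handle 851 ((499.2073974609375, 232.97390747070312), (78.97937774658203, 11.48238468170166), 87.28518676757812) ztop 155.3 yaw -2.9414100359409687
 plate 8616 ((499.26397705078125, 242.00950622558594), (160.6943817138672, 90.20243835449219), 87.38184356689453) [104.2 105.2 106.  112.9 114.3]
wr1 251.0 140.0 25
wr2 253.5 163.0 362
tri [ 497.77994289  171.70810426 -150.94806575]
wd1 n [-0.5295  0.0228  0.848 ] tilt 32.01 yaw from n -2.47 rms 0.72
 extent x [-74.1 -73.2  52.8  53.9] y [-120.6 -119.4  108.5  110. ]
 rect ((-10.325031280517578, -5.372467041015625), (230.33074951171875, 127.67530059814453), 89.81982421875)
 lip 1007 [[-78.1, -114.8, 7.3], [-73.1, 5.0, 13.1], [-71.6, 105.2, 15.1]]
 up edge [52.7 52.8 53.1 53.  53.1 53.9]
 origin from upper edge [ 482.5 -244.7   75.7] c [ 493.1 -239.7   82.2] ux [ 0.847 -0.037  0.53 ]
 plane z at (485,-245): 77.25504653897991
top0 n [-0.5328  0.0249  0.8459] tilt 32.24 yaw from n -2.67 rms 1.31
 extent x [-74.2 -71.6  56.4  58.3] y [-115.6 -114.6  114.3  114.8]
 rect ((-7.52008056640625, -0.3164825439453125), (132.0326690673828, 230.57809448242188), 0.34588515758514404)
 lip 292 [[-76.5, -111.6, 7.2], [-70.8, -6.6, 12.8], [-67.3, 108.5, 17.4]]
 up edge [56.7 56.1 57.  56.3 56.7 55.5]
 origin from upper edge [ 483.7 -245.3   75.4] c [ 491.  -245.5   80. ] ux [ 0.845 -0.039  0.533]
 plane z at (485,-245): 76.19770768505016
```

Heights agree across views: handle top 155 mm (expected 155), deck tilt 32.0°, plate length 179–180 mm, and plate and deck yaw both about -2.6°. The dark-pixel triangulation failed because its threshold was wrong. The two wrist depth fits and the top view agree within about 1 mm, so I'll grasp on those.

```bash
python3 - <<'E'
from h import *
q=list(frame(yawx(-2.6),[0,0,1]))
robot.command_gripper(45,35)
robot.move_ptp([499.1,232.9,200],q)
robot.movel([499.1,232.9,125.5],rate=80)
print("F down",np.round(robot.read_contact_force(),1))
robot.command_gripper(0,35)
print("gap",robot.read_finger_gap(),"F",np.round(robot.read_contact_force(),1),np.round(robot.read_tool_pos(),1))
robot.movel([499.1,232.9,133.5],rate=25)
print("F",np.round(robot.read_contact_force(),1),np.round(robot.read_moment(),2),robot.read_finger_gap())
save("scene","s1"); print(robot.read_time())
E
python3 -c "
import cv2
b=cv2.imread('pics/s1.png')[90:240,220:370]; cv2.imwrite('pics/s1c.png',cv2.resize(b,None,fx=4,fy=4,interpolation=2))"
```

```text
F down [ 0.8 -1.4 -0.3]
gap 11.790817791760142 F [ 0.8 -0.4  0.7] [499.1 232.9 125.6]
F [-0.3  1.4 -4.8] [-0.03 -0.1   0.01] 11.997063242373626
7.5667
```

View pics/s1c.png

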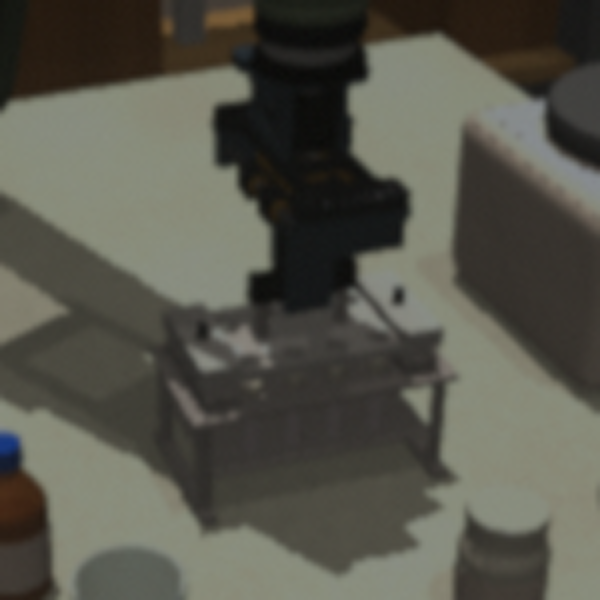

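The plate came up 8 mm freely: Fz is about -4.8 N and the gap is 12 mm, which matches the bar. I'll lift it clear and carry it over.

```bash
python3 - <<'E'
from h import *
robot.movel([499.1,232.9,180],rate=60)
print("F",np.round(robot.read_contact_force(),1))
robot.movel([499.1,232.9,290],rate=150)
q=list(frame(yawx(-2.6),[0,0,1]))
robot.move_ptp([450,-243,300],q)
px=yawx(-2.55); t=np.radians(32)
n=-np.sin(t)*px+np.array([0,0,np.cos(t)]); ux=np.cos(t)*px+np.array([0,0,np.sin(t)]); uy=np.cross(n,ux)
C=np.array([483.2,-245,75.6]); qd=frame(ux,n)
np.savez("deck.npz",C=C,ux=ux,uy=uy,n=n,q=qd)
A=C-10*ux+(28.2+100)*n
robot.move_ptp(list(A),list(qd))
A=C-10*ux+(28.2+32)*n
robot.movel(list(A),rate=100)
print(np.round(robot.read_tool_pos()-A,1),np.round(robot.read_contact_force(),1),robot.read_finger_gap(),robot.read_time())
save("scene","s2"); save("top","t2"); wcloud("w2")
E
python3 -c "
import cv2
b=cv2.imread('pics/s2.png')[120:270,40:240]; cv2.imwrite('pics/s2c.png',cv2.resize(b,None,fx=4,fy=4,interpolation=2))
b=cv2.imread('pics/t2.png')[160:300,300:490]; cv2.imwrite('pics/t2c.png',cv2.resize(b,None,fx=4,fy=4,interpolation=2))"
```

```text
F [-0.  -0.1 -3.9]
[ 0.6 -0.2  0.4] [ 0.1  0.4 -3.6] 12.06382430653875 12.75
```

View pics/s2c.png

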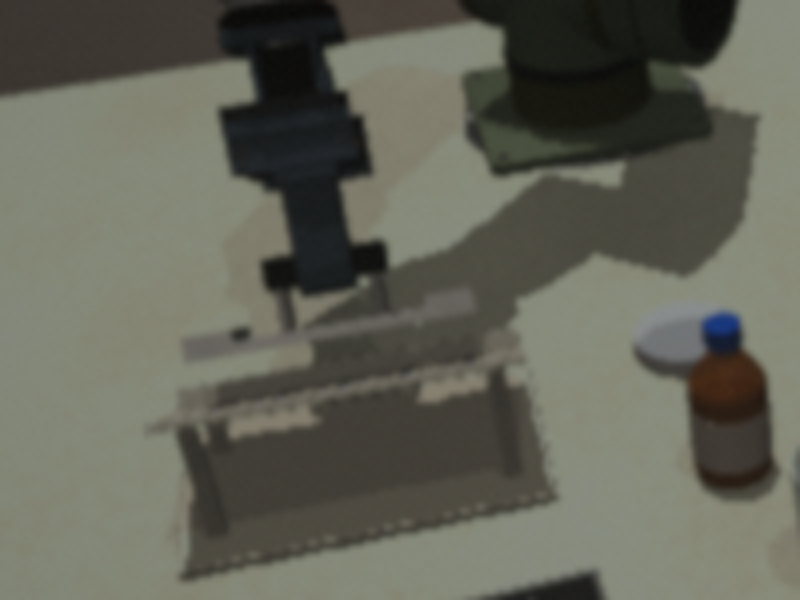

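View pics/t2c.png

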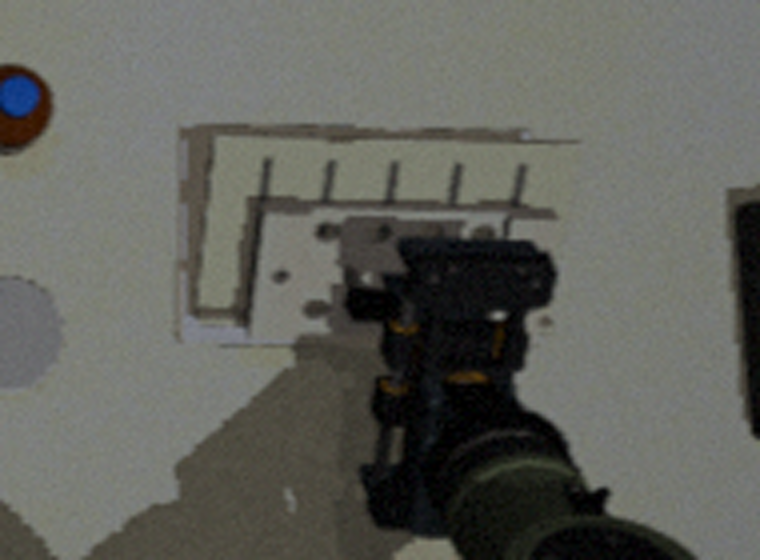

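View pics/w2.png

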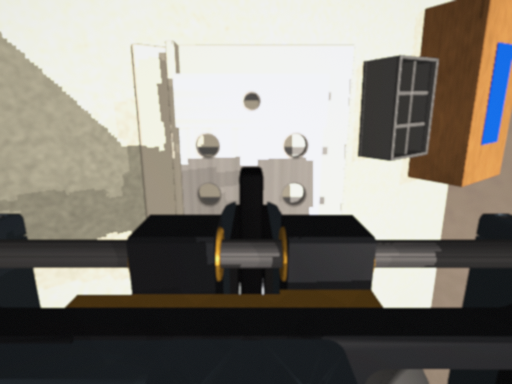

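The held plate hovers square above the deck. In the wrist view its end is at row 72, parallel to the deck end at row 45. I'll check the held plate's pose in the deck frame before lowering.

```bash
cat > chk.py <<'E'
import sys,numpy as np
from h import cloud
D=np.load("deck.npz"); B=np.stack([D["ux"],D["uy"],D["n"]])
for n in sys.argv[1:]:
    d=dict(np.load(f"pics/{n}.npz")); T=np.load(f"pics/{n}_T.npy") if n[0]=="w" else None
    C=cloud(d,T); 
    if T is not None: C=C[:205]
    L=(C.reshape(-1,3)-D["C"])@B.T; L=L[np.isfinite(L[:,0])&(abs(L[:,0])<75)&(abs(L[:,1])<125)]
    h,e=np.histogram(L[:,2],bins=np.arange(-6,62,2)); print(n,[(int(a),int(c)) for a,c in zip(e,h) if c>80])
    for lo,hi in [(-4,4),(5,11),(11,20),(36,43),(44,52)]:
        m=(L[:,2]>lo)&(L[:,2]<hi); S=L[m]
        if len(S)<150: continue
        A=np.c_[S[:,:2],np.ones(len(S))]; k=np.linalg.lstsq(A,S[:,2],rcond=None)[0]
        print("  band",lo,hi,len(S),"slopes deg",np.degrees(k[:2]).round(2),"z0",k[2].round(1),"x",np.percentile(S[:,0],[.5,50,99.5]).round(1),"y",np.percentile(S[:,1],[.5,50,99.5]).round(1))
E
python3 chk.py w2 t2
```

```text
w2 [(-2, 3747), (0, 5855), (12, 566), (14, 657), (34, 82), (36, 94), (38, 2530), (40, 5786), (46, 2394), (48, 5475)]
  band -4 4 9677 slopes deg [-0.03 -0.03] z0 0.2 x [-60.4  25.7  63.8] y [ -2.   96.1 114.2]
  band 11 20 1238 slopes deg [-1.58 -0.05] z0 12.3 x [-66.8 -63.7 -60.5] y [  1.1  57.  114.2]
  band 36 43 8452 slopes deg [-0.01  0.19] z0 40.2 x [-53.9  -9.5  35.4] y [ 8.5 36.9 58.9]
  band 44 52 7923 slopes deg [ 0.   -0.08] z0 48.4 x [-53.8  -9.5  35.3] y [59.8 74.7 89. ]
t2 [(-4, 388), (-2, 709), (0, 595), (2, 195), (36, 168), (38, 252), (40, 222), (42, 99), (44, 115), (46, 182), (48, 160)]
  band -4 4 1887 slopes deg [-0.03  0.11] z0 -0.4 x [-61.5  35.5  65.1] y [-114.9   23.2  114.1]
  band 36 43 707 slopes deg [0.15 0.05] z0 39.5 x [-54.7  10.8  37.4] y [-80.1  25.9  89.2]
  band 44 52 515 slopes deg [-0.04  0.07] z0 47.5 x [-53.8  -1.7  37.5] y [-90.9  69.1  89.4]
```

The plate is parallel to the deck within 0.2°, with its lower edge about 6 mm upslope of the lip and its centre within 1 mm. I'll lower it to contact, then slide it gently to the lip.

```bash
python3 - <<'E'
from h import *
D=np.load("deck.npz"); C,ux,uy,n=D["C"],D["ux"],D["uy"],D["n"]; B=np.stack([ux,uy,n])
P=lambda x,z: list(C+x*ux+0.7*uy+(28.2+z)*n)
f=lambda: B@np.array(robot.read_contact_force())
robot.movel(P(-10,4),rate=60); f0=f(); print("f0",f0.round(1))
z=4
while z>-3:
    z-=0.5; robot.movel(P(-10,z),rate=15); df=f()-f0
    if df[2]>6: break
print("contact z",z,df.round(1),np.round(B@(robot.read_tool_pos()-C),2))
x=-10; 
while x>-18:
    x-=0.5; robot.movel(P(x,z),rate=15); df=f()-f0
    if df[0]>9: break
print("slide x",x,df.round(1),np.round(B@(robot.read_tool_pos()-C),2),np.round(robot.read_moment(),2),robot.read_finger_gap(),robot.read_time())
wcloud("w3"); save("top","t3"); save("scene","s3")
E
python3 chk.py w3 t3
```

```text
f0 [-2.1  0.3 -3.3]
contact z -0.5 [-1.6 -0.3 12.1] [-9.98  0.67 28.35]
slide x -18.0 [ 4.  -1.1  8. ] [-15.52  -0.37  28.39] [0.29 0.03 0.06] 12.029745998537415 19.7667
w3 [(-2, 6265), (0, 9721), (2, 182), (4, 129), (6, 3460), (8, 5019), (10, 118), (12, 844), (14, 4008), (16, 5005), (56, 368), (58, 388)]
  band -4 4 16174 slopes deg [-0.06 -0.04] z0 0.3 x [-60.2  33.4  63.8] y [  7.   92.  114.2]
  band 5 11 8615 slopes deg [0.02 0.06] z0 8.1 x [-60.8 -17.4  29.2] y [  8.6  37.3 103.6]
  band 11 20 9933 slopes deg [1.01 0.49] z0 15.6 x [-66.3 -26.5  29.1] y [ 13.4  74.6 112.1]
t3 [(-6, 90), (-4, 344), (-2, 668), (0, 541), (2, 225), (4, 183), (6, 263), (8, 219), (10, 123), (12, 141), (14, 229), (16, 148)]
  band -4 4 1778 slopes deg [-0.15  0.11] z0 -0.2 x [-61.8  36.3  65.5] y [-115.3   11.8  114.2]
  band 5 11 656 slopes deg [-0.21 -0.11] z0 7.8 x [-65.8  -1.   51.3] y [-104.5   27.9  103.8]
  band 11 20 615 slopes deg [0.39 0.18] z0 15.0 x [-66.8 -17.6  30.6] y [-111.8   66.9  110.5]
```

The plate lies flat: its top faces read 8 and about 16 mm above the deck. Its upper edge is at 29.2 mm, so its lower edge is on the lip. I'll relieve the push, let go and back off along the normal.

```bash
python3 - <<'E'
from h import *
D=np.load("deck.npz"); C,ux,uy,n=D["C"],D["ux"],D["uy"],D["n"]; B=np.stack([ux,uy,n])
P=lambda x,z: list(C+x*ux+0.4*uy+(28.2+z)*n)
robot.movel(P(-15.3,-0.2),rate=15); robot.hold(.2); print((B@np.array(robot.read_contact_force())).round(1))
robot.command_gripper(45); robot.hold(.3)
print(robot.read_finger_gap(),(B@np.array(robot.read_contact_force())).round(1))
robot.movel(P(-15.3,70),rate=100); robot.movel(P(-15.3,110),rate=150)
wcloud("w4")
robot.move_ptp([380,-20,330],list(frame(yawx(-2.6),[0,0,1])))
save("top","t5"); save("scene","s5"); print(np.round(robot.read_contact_force(),1),robot.read_time())
E
python3 chk.py w4 t5
```

```text
[-3.8 -2.1  6. ]
45.15737760284066 [-0.4 -0.6  0.7]
[0.5 0.2 0.1] 23.9917
w4 [(-2, 3274), (0, 4805), (2, 93), (6, 2501), (8, 2991), (12, 441), (14, 1692), (16, 1797), (56, 396), (58, 366)]
  band -4 4 8183 slopes deg [-0.03 -0.02] z0 0.2 x [-59.8  34.6  63.7] y [-25.   74.  114.8]
  band 5 11 5578 slopes deg [-0.01  0.09] z0 8.0 x [-60.8 -16.8  28.9] y [-23.9  23.6  90.6]
  band 11 20 3963 slopes deg [0.97 0.73] z0 15.2 x [-66.5 -29.7  28.7] y [-15.8  72.8 112. ]
t5 [(-4, 360), (-2, 684), (0, 536), (2, 238), (4, 237), (6, 451), (8, 330), (10, 209), (12, 234), (14, 359), (16, 213)]
  band -4 4 1818 slopes deg [-0.24 -0.05] z0 -0.2 x [-61.9  36.3  65.2] y [-115.2    7.7  114. ]
  band 5 11 1031 slopes deg [-0.5  -0.12] z0 7.7 x [-67.2  -8.2  32.2] y [-103.5   -0.3  103.5]
  band 11 20 964 slopes deg [0.41 0.03] z0 15.0 x [-66.9 -21.7  30.4] y [-110.     1.2  106. ]
```

View pics/t5.png

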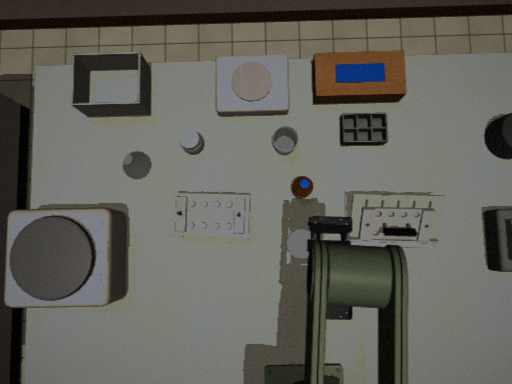

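View pics/s5.png

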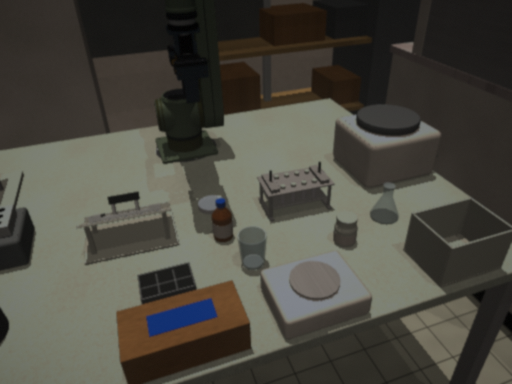

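The plate lies on the deck, with its handle at (398,231) in the top view. The rack is bare at (212,214), and the bottle, beaker, jar, tip box, dish and flask are where they were. The robot touches nothing.

```bash
python3 - <<'E'
from h import *
robot.hand_in(); print(robot.read_time())
E
```

```text
the job is handed in; nothing more can be done
the job is handed in; nothing more can be done
```

The plate is off the rack and lying flat on the drain stand, against or within about 1 mm of the lip, and the job is handed in. The clock last read 24.0 s of the 51 s allowed, just before hand-in.

**What I did:** I gripped the plate by its black bar handle and lifted it straight up and level past both dowels, with no sign of binding. I then carried it over the bottle and lowered it onto the deck until it made contact. After sliding it gently to the lip, I let go and moved the arm clear.

**Last checks:**
- **Flatness:** after release the plate's top faces read 8 mm and about 15–16 mm above the deck, as they should, with the middle face parallel to the deck to about 0.1° in the wrist view.
- **Position:** its upper edge is at deck x of about 29 mm, which puts the plate origin near -16 mm (-15 mm is touching the lip). It is centred along the lip to about 1 mm.
- **Surroundings:** the bystanders look unmoved in the before and after pictures. The force on the tool was about zero after backing away.

**What failed or disagreed:**
- **Handle triangulation:** my two-view triangulation from dark pixels failed because of a poor threshold. I used the depth fits from two wrist views and the top view instead, which agreed within about 1 mm.
- **Scene-camera deck fit:** it gave a tilt of 27.5°, because that camera sees the deck almost edge-on. I did not use it; the wrist and top views gave 32.0° and 32.2°.
- **Slide to the lip:** it ended at its travel limit, not at the force threshold. The tool stopped at -15.5 mm although told to go to -18 mm, so it was resting on the lip.

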